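# Put the little plane away in its lidded box

### The job

Swing the lid of the wooden plane box right back until it meets the pin of its brass stop arm, and keep it lightly pressed against the stop for about a second, gently, never slamming or straining the stop. Then set the small wooden hand plane down gently, sole down and lying along the bay, in the middle of the box's empty bay, and leave it there with the lid still back against its stop. Leave everything else as it is.

Things in the scene. Friction and masses are not known exactly. Their poses are not given: they have to be found in the camera images.
- planebox: open wooden box fixed to the bench, 160 (x) by 220 (y) by 70 mm high, walls and floor 8 mm thick; origin at the centre of its underside. A wall across the middle divides it into two bays, each about 98 mm wide (y) and 144 mm long (x). The lid is hinged on its +x rim; its front faces -x
- lid (a joint): hinge angle of the lid in rad: 0 = closed, growing as it opens upward and back towards the box's +x. The hinge is stiff (about 2 N at the handle to move it), so the lid stays where it is left; it starts slightly ajar. Past upright it meets the stop, somewhere between 1.65 and 1.95 rad, set differently each time
- lid_handle (a point): centre of the lid's pull: a brass cross bar 16 mm thick and 26 mm long (its axis along the lid's y), carried 20 mm in front of the lid's free edge by a 10 mm stem, 188 mm from the hinge axis and half-way through the lid's 10 mm thickness. Can be pinched across its two ends from above; the bar turns between the fingers as the lid swings. Axes are the lid's: x from handle towards hinge, z out of the lid's upper face
- lid_hinge (a point): point on the hinge axis at the middle of the lid's width, on the lid's lower face; the axis is the box's y
- stop_pin (a point): middle of the rubber-sleeved stop pin (12 mm thick, parallel to the hinge, standing 110 mm from the hinge axis) on an arm at the box's +y end, fixed by a screw at an angle that differs each time; the lid's upper face comes to lie against this pin, which may take up to about 15 N. Its axes are parallel to the lid's axes when the lid just touches it
- bay_floor (a point): centre of the floor of the box's empty bay (the -y half of the box); axes are the box's: x along the bay, y across it
- plane_mid (a point): centre of the body of the small wooden hand plane, a block 115 (x, long) by 36 (y, wide) by 36 mm high with a wedge, blade and round button on top (up to about 75 mm above the sole); this point lies 18 mm above the sole, z up when it stands on its sole; roughly 0.2 to 0.35 kg. Stands on the bench to the left or the right of the box
- glue: bystander: amber glass glue jar, 58 mm across, 95 mm high, origin under its centre; stands on the side of the box where the plane is not
- spool: bystander: dark wooden spool, 48 mm across and 38 mm high, in the other bay (+y half of the box); origin under its centre
- stone: bystander: grey sharpening stone 150 x 50 x 24 mm
- driver: bystander: screwdriver with wooden handle lying on the bench
- cork: bystander: cork sanding block 100 x 55 x 35 mm
- mallet: bystander: mallet with a dark wooden head and pale handle lying on the bench
- tin: bystander: open aluminium cup 70 mm across, 70 mm high
Mind the look-alikes: they are no part of the job. What is shaped like the part that bears plane_mid but red is not meant.

How it is judged:
By the outcome, as a careful person would: the job done as asked, in the order asked, and still so for the second after the job is handed in, with the robot touching nothing.
It also fails if it takes over 72 s, if anything falls off the work surface, if the arm or the gripper's body presses on something with over 40 N, if the wrist force passes 120 N, or if a joint passes its speed limit or range.

### The arm

A 6-joint arm with a two-finger parallel gripper is mounted at the origin on the work surface. World frame = base frame: x ahead of the robot, y to its left, z up, the work surface at z = 0. Lengths are in mm, angles in rad, forces in N, time in s.
With the tool pointing down it reaches from about 275 to 750 mm from the base axis. Payload 10.2 kg.
Tool frame: the origin (TCP) lies at the very end of the fingers, on their centre line; the grasp point (between the pads) lies 19 mm behind it; z points along the fingers, y is the direction in which the jaws open and shut (so a half turn about z gives the same grasp; the last joint's range is limited). The gripper opens to 85 mm and grips with 20 to 120 N. Pads are 22 mm wide; open, the fingers measure 114 mm over their backs; the gripper's body (76 mm by 85 mm) begins 54 mm behind the grasp point. The pads swing forward as they close: fully open they stand 13 mm farther back than shut.
Start: joints at [-1.325, 0.313, 1.498, -0, 1.331, -0.223], TCP at [237.192, -468.371, 231.294] pointing down, gripper open.
Joint ranges: [-2.94, 2.94], [-0.97, 2.17], [0.19, 2.56], [-1.23, 4.37], [0.02, 3.11], [-2.88, 2.88]. Speed limits (rad/s): [2.39, 2.39, 3.01, 3.14, 3.14, 3.14].

### API

Orientations are given as a unit quaternion [w, x, y, z].
In Python, from rig import ctrl, eyes, order gives the robot as it stands.
- The arm moves only by the tool move_arm, never from a script. Its argument "deltas" is a list of rows, each a list of 6 numbers: the shift along the tool's x, y, z in cm, then the turn, a rotation vector about the tool's x, y, z in degrees. A call has exactly 10 rows; each row shifts and turns the commanded pose from where the row before left it, along the tool's axes as they then stand; what a row does not reach is not made up. A row lasts 1/10 s, in which the tool goes at most 50 mm and 8.59 degrees, less where a joint would pass 70% of its speed; a pose out of reach is approached as far as the arm can. A call is refused whole if a number of a shift passes 5 or a number of a turn 8.59, either way. A call with a gripper value outside its range is refused whole. "grip" is the finger opening in cm, from 0 to 8.54, set as the call begins (left out, the last holds). The fingers move at their own pace and stop on an object; "newtons" is the grip in N (left out, the last holds). Time passes only in rows, so rows that do not move let the fingers close, or fill a call up. It gives the time, the measured TCP pose, the force and the opening at its end, in the units of the state.
- ctrl.sense(): the state, without advancing time (a new reading comes with each control period).
- eyes.capture(name): name is "side" or "top" or "wrist"; returns the picture (480x640x3 uint8, blue, green, red); there is no depth.
- eyes.camera_params(name): a dict with "K" (3x3 intrinsics, pixels), "camera_from_world" (4x4, takes a point from world to camera coordinates). Camera axes: x right, y down, z forward; pixel columns grow to the right and rows downward; lengths in mm; the calibration is good to about 2 mm. A picture is of the moment at which its call begins: read the wrist's pose just before it. camera_params takes no time and is no camera call; for the wrist camera it gives the pose at the moment of the call.
- order.finish_job(): hands the job in, once; it reports no verdict.
The state is a dict: "time_s": time; "joints": joint angles; "dq": joint speeds; "tau": joint torques, N m; "eef_pos": TCP position; "ee_rot": TCP orientation; "force": force on the tool from outside, world axes, zero at the start; "wrist_torque": the same for the moment, N m; "grip_width": opening from 0.0 (shut) to 1.0 (fully open).
Only numpy, scipy, OpenCV 4.12 (cv2) and the standard library are available. Lean on these libraries where they do the work, as an engineer would, in place of code of your own. Each camera call takes 0.05 s, during which the arm holds its last target.

## Working session

There is one attempt and no reset: what is moved stays moved. The work goes in short steps, Python scripts to look and compute and a tool call to move; the robot and the scene stay as the last step left them, time stands still between calls to the robot, and variables do not carry over. Pictures are saved under pics/ and viewed, and the job is handed in when it is done.

Besides the shell and the picture viewer there is one more tool, called after ">>>" as name([rows], argument=value, ...), one row to a line, values as JSON. move_arm: Moves the arm, as the interface text tells. Its arguments: {"type":"object","properties":{"deltas":{"type":"array"},"grip":{"type":"number"},"newtons":{"type":"number"}},"required":["deltas"]}

```bash
ls; mkdir -p pics; python3 - <<'E'
from rig import ctrl,eyes,order
import cv2,numpy as np
for n in("side","top","wrist"):
    p=eyes.camera_params(n);im=eyes.capture(n);cv2.imwrite(f"pics/{n}0.png",im)
    print(n,np.round(p["K"],1).tolist(),np.round(p["camera_from_world"],3).tolist())
print(ctrl.sense())
E
```

```text
pics
side [[486.3, 0.0, 316.8], [0.0, 486.3, 231.4], [0.0, 0.0, 1.0]] [[-0.878, -0.479, -0.009, 477.287], [-0.322, 0.605, -0.728, 243.998], [0.355, -0.636, -0.685, 909.434], [0.0, 0.0, 0.0, 1.0]]
top [[492.2, 0.0, 327.0], [0.0, 492.2, 238.9], [0.0, 0.0, 1.0]] [[0.023, -1.0, -0.014, 8.74], [-0.984, -0.02, -0.175, 541.884], [0.174, 0.018, -0.985, 1377.901], [0.0, 0.0, 0.0, 1.0]]
wrist [[363.4, 0.0, 316.0], [0.0, 363.4, 239.4], [0.0, 0.0, 1.0]] [[0.452, -0.892, -0.001, -524.475], [-0.854, -0.433, 0.287, -36.492], [-0.257, -0.128, -0.958, 380.356], [0.0, 0.0, 0.0, 1.0]]
{'time_s': 0.15, 'joints': array([-1.32540850e+00,  3.13317724e-01,  1.49822017e+00, -3.84710417e-05,
        1.33098665e+00, -2.23448163e-01]), 'dq': array([-0.00010105, -0.00126111, -0.00266632, -0.0007253 , -0.00045322,
       -0.00018821]), 'tau': array([ 6.26145411e-04, -4.12372291e+01, -2.59798604e+01, -2.20940160e-04,
        3.24156419e-03,  2.71084923e-05]), 'eef_pos': array([ 237.13393707, -468.19457097,  230.88441814]), 'ee_rot': array([-4.65712033e-04,  9.72648524e-01,  2.32281362e-01, -2.37930418e-05]), 'force': array([-0.87678269,  0.99575402,  0.40987138]), 'wrist_torque': array([0.05582567, 0.02079281, 0.02712032]), 'grip_width': 1.0005625175017347}
```

View pics/side0.png

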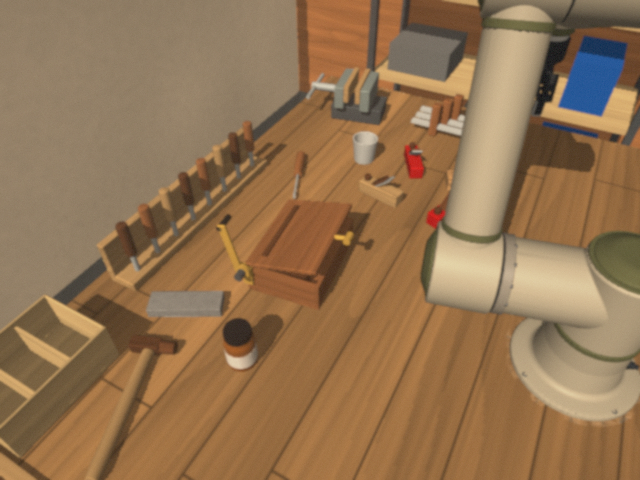

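View pics/top0.png

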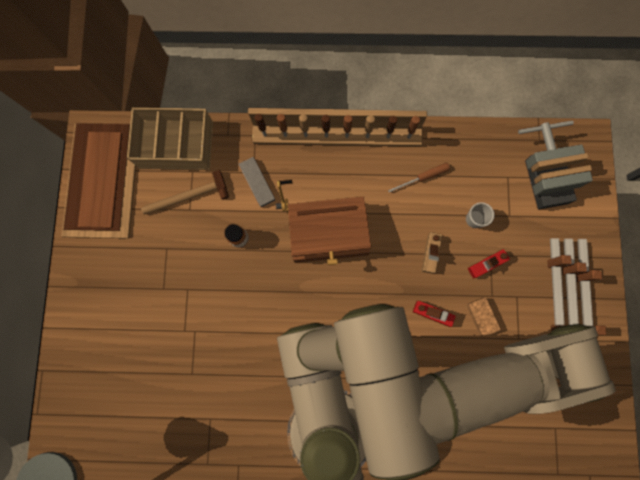

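View pics/wrist0.png

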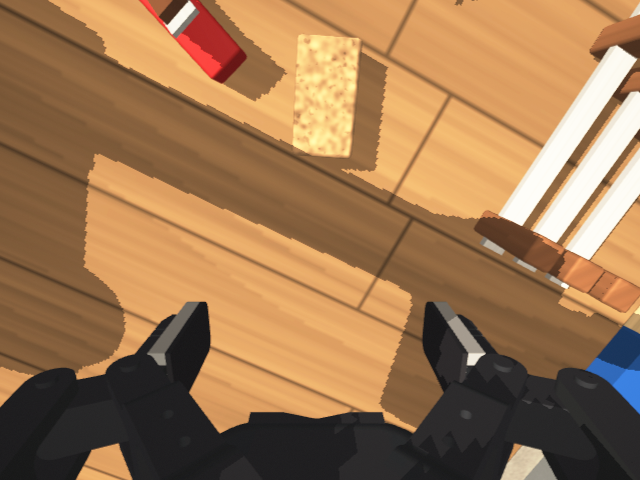

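Side: box at (300,250), handle at (345,238), brass stop arm at (235,250), plane at (380,190). Top: box at (330,230), handle at (332,257), plane at (432,253), jar at (235,235). I'll zoom in on both.

```bash
python3 - <<'E'
import cv2
a=cv2.imread("pics/side0.png")[150:320,200:420];cv2.imwrite("pics/side0z.png",cv2.resize(a,None,fx=3.5,fy=3.5,interpolation=cv2.INTER_CUBIC))
a=cv2.imread("pics/top0.png")[160:290,260:460];cv2.imwrite("pics/top0z.png",cv2.resize(a,None,fx=4,fy=4,interpolation=cv2.INTER_CUBIC))
E
```

```text
(no output)
```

View pics/side0z.png

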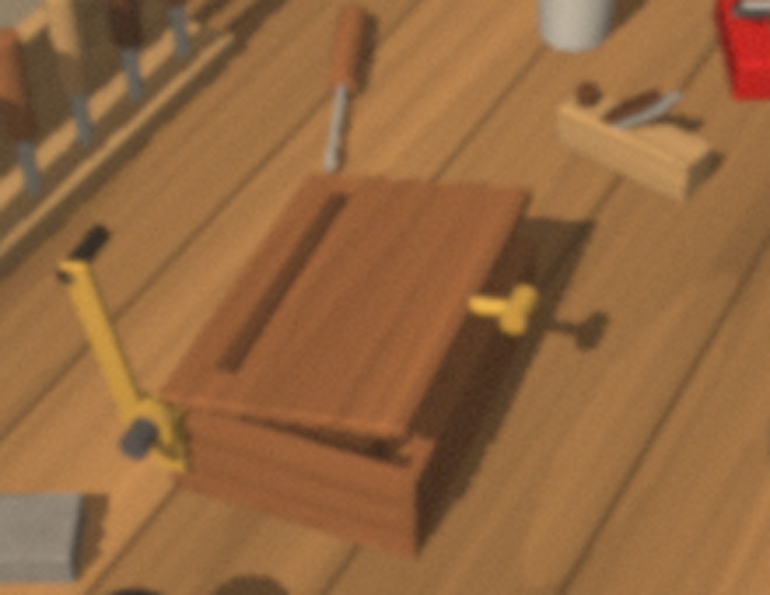

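View pics/top0z.png

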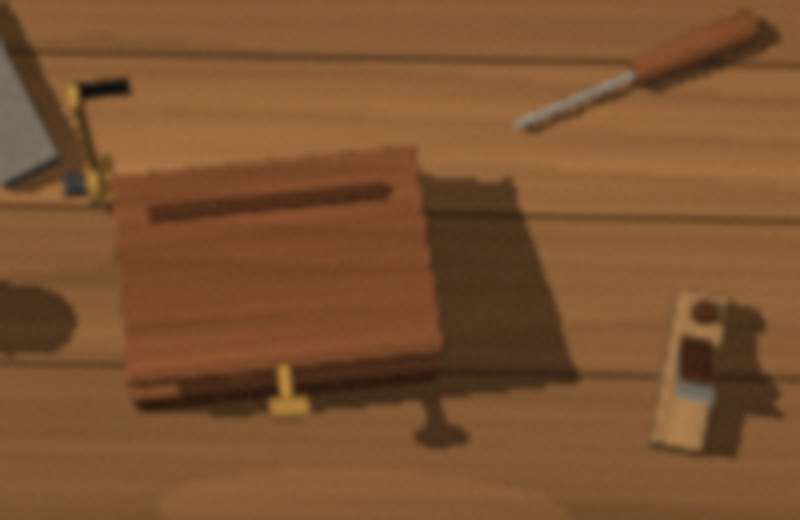

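```bash
cat > h.py <<'E'
from rig import ctrl,eyes,order
import cv2,numpy as np
C={n:eyes.camera_params(n) for n in("side","top")}
def P(n):
    c=C[n] if n in C else n
    return np.array(c["K"])@np.array(c["camera_from_world"])[:3]
def tri(s,t):
    X=cv2.triangulatePoints(P("side"),P("top"),np.array(s,float).reshape(2,1),np.array(t,float).reshape(2,1))
    X=X[:3,0]/X[3,0]
    e=[np.linalg.norm(proj(n,X)-p) for n,p in(("side",s),("top",t))]
    return X,e
def proj(n,X):
    q=P(n)@np.append(X,1);return q[:2]/q[2]
def ray(n,uv,z):
    c=C[n] if isinstance(n,str) else n
    M=np.array(c["camera_from_world"]);R=M[:3,:3];o=-R.T@M[:3,3]
    d=R.T@np.linalg.inv(np.array(c["K"]))@np.array([uv[0],uv[1],1.])
    return o+d*(z-o[2])/d[2]
E
cat > m.py <<'E'
from h import *
np.set_printoptions(precision=1,suppress=True)
S=lambda u,v:((u+.5)/3.5-.5+200,(v+.5)/3.5-.5+150)
T=lambda u,v:((u+.5)/4-.5+260,(v+.5)/4-.5+160)
for k,s,t in [("handle",(517,308),(290,406)),("pin",(85,253),(104,88)),("lid h+y",(165,398),(115,177)),("lid h-y",(315,175),(413,150)),("lid f-y",(527,190),(440,348)),("lid f+y",(398,434),(128,380)),("box f+y bot",(415,553),(138,408)),
 ("pl near L",(683,160),(655,445)),("pl near R",(715,155),(708,452)),("pl far",(565,103),(683,290)),("button",(589,92),(706,312))]:
    print(k,*tri(S(*s),T(*t)))
for q in [(655,445),(708,452),(728,295),(683,290)]: print(ray("top",T(*q),36))
print("box bottom side",ray("side",S(415,553),0),ray("side",S(187,482),0), "rim z70 f+y",ray("side",S(432,438),70))
E
python3 m.py
```

```text
handle [468.8   3.9 113.1] [np.float64(0.1948894983141988), np.float64(0.142561888855586)]
pin [674.4 133.6 172.6] [np.float64(0.1918191402500729), np.float64(0.13613194668838027)]
lid h+y [635.8 133.1  74.3] [np.float64(0.6380268972528333), np.float64(0.44401080323053466)]
lid h-y [659.9 -80.5  78.5] [np.float64(0.1116099831592413), np.float64(0.0889889499798821)]
lid f-y [511.7 -98.6 110.2] [np.float64(0.18475608189112994), np.float64(0.14534655611624236)]
lid f+y [485.9 116.5 104.8] [np.float64(0.3736421658123169), np.float64(0.254470062796889)]
box f+y bot [477.8 116.8   5.3] [np.float64(0.4538139216857967), np.float64(0.30681000244599343)]
pl near L [ 459.  -257.5   39.8] [np.float64(1.51279525376116), np.float64(1.296392957714744)]
pl near R [ 453.3 -301.    16.8] [np.float64(0.17196152264567843), np.float64(0.1487313972546947)]
pl far [ 567.8 -280.7   37.8] [np.float64(0.7201074298071352), np.float64(0.6246998876382248)]
button [ 553.  -295.6   42.6] [np.float64(0.12579443291551773), np.float64(0.11037117185179837)]
[ 455.8 -259.    36. ]
[ 451.6 -296.9   36. ]
[ 566.8 -313.3   36. ]
[ 569.9 -280.6   36. ]
box bottom side [478.9 113.    0. ] [628.8 131.3   0. ] rim z70 f+y [483.4  83.1  70. ]
```

Checks: handle radius 186 mm (expected 188), pin radius 109 mm (expected 110), yaw about 0.117 from three different edges. That puts the hinge at about (650,25,70), the lid at about 0.2 rad and the stop at about 1.77 rad. Next I move above the handle.

>>> move_arm([
  [0,0,0,0,0,6.7],
  [0,0,0,0,0,6.7],
  [0,0,0,0,0,6.7],
  [2.0,-3.15,0,0,0,0],
  [2.0,-3.15,0,0,0,0],
  [2.0,-3.15,0,0,0,0],
  [2.0,-3.15,0,0,0,0],
  [2.0,-3.15,0,0,0,0],
  [2.0,-3.15,0,0,0,0],
  [2.0,-3.15,0,0,0,0],
], grip=5)

```text
time_s: 1.15
eef_pos: [350.6, -231.4, 231.2]
ee_rot: [-0.0, 0.998, 0.059, -0.0]
force: [1.1, -0.6, 0.5]
grip_width: 0.588
```

>>> move_arm([
  [2.0,-3.15,0,0,0,0],
  [2.0,-3.15,0,0,0,0],
  [2.0,-3.15,0,0,0,0],
  [2.0,-3.15,0,0,0,0],
  [2.0,-3.15,0,0,0,0],
  [2.0,-3.15,0,0,0,0],
  [2.0,-3.15,0,0,0,0],
  [0,0,1,0,0,0],
  [0,0,1,0,0,0],
  [0,0,1,0,0,0],
])

```text
time_s: 2.15
eef_pos: [462.8, 1.9, 200.2]
ee_rot: [-0.0, 0.998, 0.059, -0.001]
force: [0.2, 0.2, 0.4]
grip_width: 0.585
```

```bash
cat > st.py <<'E'
from h import *
from scipy.spatial.transform import Rotation as Ro
np.set_printoptions(precision=3,suppress=True)
def st():
    s=ctrl.sense();q=s["ee_rot"];R=Ro.from_quat([q[1],q[2],q[3],q[0]]).as_matrix()
    print("t",s["time_s"],"p",s["eef_pos"],"F",s["force"],"w",s["grip_width"]*85,"\n j",s["joints"],"\n toolx",R[:,0],"z",R[:,2]);return s,R
E
python3 - <<'E'
from st import *
s,R=st()
c=eyes.camera_params("wrist");im=eyes.capture("wrist");cv2.imwrite("pics/w1.png",im)
print(proj(c,[468.8,3.9,113.1]))
E
```

```text
t 2.15 p [462.843   1.923 200.214] F [0.202 0.228 0.391] w 49.68936157278441 
 j [-0.25   0.205  1.723 -0.     1.215  1.204] 
 toolx [ 0.993  0.117 -0.001] z [-0.001  0.    -1.   ]Traceback (most recent call last):
  File "<stdin>", line 4, in <module>
  File "h.py", line 13, in proj
    q=P(n)@np.append(X,1);return q[:2]/q[2]
      ~^^^
  File "h.py", line 5, in P
    c=C[n] if n in C else n
              ^^^^^^
TypeError: unhashable type: 'dict'
```

View pics/w1.png

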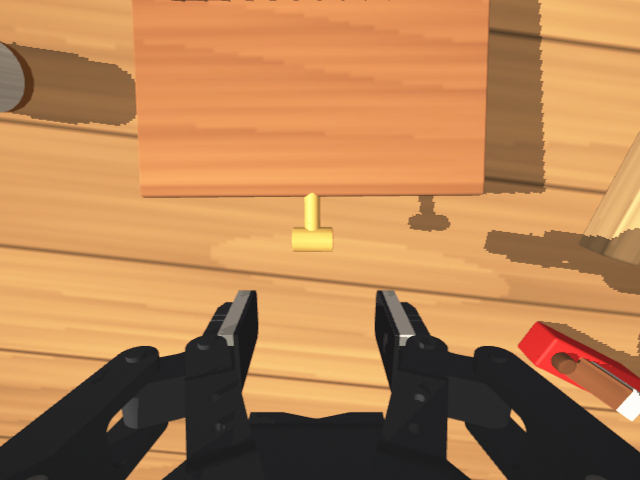

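Wrist view: the brass bar's centre is at (312.5,239.5), and the lid edge runs level with the jaws.

```bash
sed -i 's/c=C\[n\] if n in C else n/c=C[n] if isinstance(n,str) else n/' h.py; python3 - <<'E'
from st import *
s,R=st()
c=eyes.camera_params("wrist")
print(proj(c,[468.8,3.9,113.1]))
im=cv2.imread("pics/w1.png");h=cv2.cvtColor(im,cv2.COLOR_BGR2HSV)
m=cv2.inRange(h,(20,140,120),(32,255,255));m[:190]=0;m[260:]=0;m[:,:285]=0;m[:,340:]=0
ys,xs=np.nonzero(m[228:252]);print(xs.min(),xs.max(),ys.min()+228,ys.max()+228)
for z in(110,113,116):
    X=ray(c,(312.5,239.5),z);print(X,R.T@(X-s["eef_pos"]))
M=np.array(c["camera_from_world"]);print("cam z depth",(M@[468.8,3.9,113.1,1])[:3])
for p in [(142,196),(483,192)]: print(ray(c,p,104))
E
```

```text
t 2.2 p [462.211   1.866 198.778] F [-0.495  0.291 -2.401] w 49.57870888925935 
 j [-0.25   0.207  1.725 -0.     1.214  1.204] 
 toolx [ 0.993  0.116 -0.003] z [-0.003  0.001 -1.   ]
[314.768 236.917]
292 332 228 249
[465.926   5.103 110.   ] [ 4.356 -2.685 88.767]
[466.835   5.175 113.   ] [ 5.258 -2.654 85.764]
[467.745   5.246 116.   ] [ 6.16  -2.622 82.761]
cam z depth [ -0.827  -1.6   238.501]
[480.809 120.197 104.   ]
[ 509.602 -102.663  104.   ]
```

>>> move_arm([
  [0.55,-0.27,1.2,0,0,0.4],
  [0,0,1.5,0,0,0],
  [0,0,1.5,0,0,0],
  [0,0,1.5,0,0,0],
  [0,0,1.5,0,0,0],
  [0,0,1.2,0,0,0],
  [0,0,0.8,0,0,0],
  [0,0,0.5,0,0,0],
  [0,0,0.2,0,0,0],
  [0,0,0,0,0,0],
], grip=5)

```text
time_s: 3.2
eef_pos: [468.6, 5.8, 102.4]
ee_rot: [0.0, 0.998, 0.055, 0.0]
force: [-0.1, -0.4, 0.8]
grip_width: 0.586
```

```bash
python3 - <<'E'
from st import *
s,R=st()
im=eyes.capture("wrist");cv2.imwrite("pics/w2.png",im)
E
```

```text
t 3.2 p [468.592   5.765 102.36 ] F [-0.061 -0.444  0.833] w 49.7758745337189 
 j [-0.239  0.344  1.827  0.     0.97   1.222] 
 toolx [0.994 0.111 0.   ] z [ 0. -0. -1.]
```

View pics/w2.png

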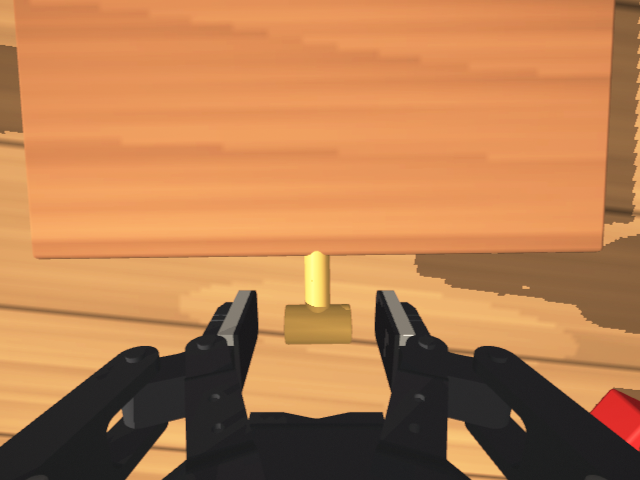

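Wrist view: the bar at (318,325) sits midway between the pads at (245,320) and (390,320). I'll close gently.

>>> move_arm([
  [0,0,0,0,0,-0.7],
  [0,0,0,0,0,0],
  [0,0,0,0,0,0],
  [0,0,0,0,0,0],
  [0,0,0,0,0,0],
  [0,0,0,0,0,0],
  [0,0,0,0,0,0],
  [0,0,0,0,0,0],
  [0,0,0,0,0,0],
  [0,0,0,0,0,0],
], grip=1.5, newtons=20)

```text
time_s: 4.25
eef_pos: [468.7, 5.3, 102.5]
ee_rot: [0.001, 0.998, 0.062, 0.0]
force: [-1.5, -5.8, 0.0]
grip_width: 0.3
```

```bash
python3 - <<'E'
from st import *
s,R=st()
# arc plan: handle centre relative to hinge in (box x, z)
def hp(th): return np.array([-188*np.cos(th)+5*np.sin(th), 188*np.sin(th)+5*np.cos(th)])
h0=113.
from scipy.optimize import brentq
t0=brentq(lambda t:hp(t)[1]-(h0-70),0,.5);print("theta0",t0)
ths=[t0+ i*0.1 for i in range(17)]
for a,b in zip(ths[:-1],ths[1:]): print(round(b,3),hp(b)-hp(t0),(hp(b)-hp(a))/10*np.array([1,-1]))
E
```

```text
t 4.25 p [468.689   5.312 102.537] F [-1.528 -5.834  0.006] w 25.468541577500865 
 j [-0.239  0.344  1.827 -0.001  0.97   1.209] 
 toolx [0.992 0.123 0.   ] z [ 0.001 -0.001 -1.   ]
theta0 0.20409359608179656
0.304 [ 5.207 18.063] [ 0.521 -1.806]
0.404 [12.192 35.516] [ 0.698 -1.745]
0.504 [20.885 52.185] [ 0.869 -1.667]
0.604 [31.198 67.902] [ 1.031 -1.572]
0.704 [43.028 82.512] [ 1.183 -1.461]
0.804 [56.258 95.867] [ 1.323 -1.336]
0.904 [ 70.755 107.835] [ 1.45  -1.197]
1.004 [ 86.375 118.295] [ 1.562 -1.046]
1.104 [102.96  127.144] [ 1.659 -0.885]
1.204 [120.347 134.293] [ 1.739 -0.715]
1.304 [138.36  139.671] [ 1.801 -0.538]
1.404 [156.82  143.223] [ 1.846 -0.355]
1.504 [175.543 144.915] [ 1.872 -0.169]
1.604 [194.341 144.729] [1.88  0.019]
1.704 [213.026 142.668] [1.869 0.206]
1.804 [231.412 138.751] [1.839 0.392]
```

>>> move_arm([
  [0.22,0.06,-0.92,0,0,0],
  [0.29,0,-0.9,0,0,0],
  [0.34,0,-0.88,0,0,0],
  [0.37,0,-0.86,0,0,0],
  [0.42,0,-0.84,0,0,0],
  [0.45,0,-0.82,0,0,0],
  [0.5,0,-0.8,0,0,0],
  [0.53,0,-0.77,0,0,0],
  [0.57,0,-0.75,0,0,0],
  [0.61,0,-0.71,0,0,0],
])

```text
time_s: 5.25
eef_pos: [511.5, 10.6, 185.3]
ee_rot: [-0.0, 0.998, 0.062, -0.0]
force: [0.8, -3.2, -6.0]
grip_width: 0.297
```

```bash
python3 - <<'E'
from st import *
s,R=st()
print(R.T@(s["eef_pos"]-[468.7,5.3,102.5]))
E
```

```text
t 5.25 p [511.53   10.596 185.306] F [ 0.819 -3.186 -5.974] w 25.226276349916663 
 j [-0.209  0.325  1.606 -0.     1.211  1.239] 
 toolx [ 0.992  0.123 -0.001] z [-0.001 -0.    -1.   ]
[ 43.109   0.005 -82.831]
```

>>> move_arm([
  [1.05,0.02,-1.06,0,0,0],
  [1.13,0.02,-0.98,0,0,0],
  [1.21,0,-0.9,0,0,0],
  [1.27,0,-0.8,0,0,0],
  [1.33,0,-0.69,0,0,0],
  [1.39,0,-0.59,0,0,0],
  [1.43,0,-0.47,0,0,0],
  [1.46,0,-0.36,0,0,0],
  [1.49,0,-0.24,0,0,0],
  [1.5,0,-0.12,0,0,0],
])

```text
time_s: 6.25
eef_pos: [643.3, 27.0, 247.9]
ee_rot: [-0.0, 0.998, 0.062, -0.0]
force: [-2.2, -1.1, -0.0]
grip_width: 0.303
```

```bash
python3 - <<'E'
from st import *
s,R=st()
print(R.T@(s["eef_pos"]-[468.7,5.3,102.5]))
for n in("side","wrist"):
    im=eyes.capture(n);cv2.imwrite(f"pics/{n}3.png",im)
a=cv2.imread("pics/side3.png")[110:320,200:420];cv2.imwrite("pics/side3z.png",cv2.resize(a,None,fx=2.8,fy=2.8,interpolation=cv2.INTER_CUBIC))
E
```

```text
t 6.25 p [643.266  26.996 247.911] F [-2.168 -1.058 -0.005] w 25.71273370012786 
 j [-0.14   0.577  1.062  0.     1.503  1.307] 
 toolx [ 0.992  0.123 -0.   ] z [-0.     0.001 -1.   ]
[ 175.851   -0.119 -145.48 ]
```

View pics/side3z.png

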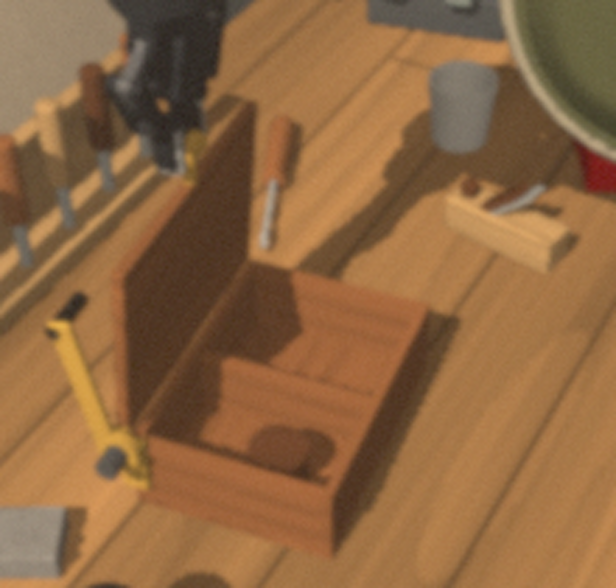

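View pics/wrist3.png

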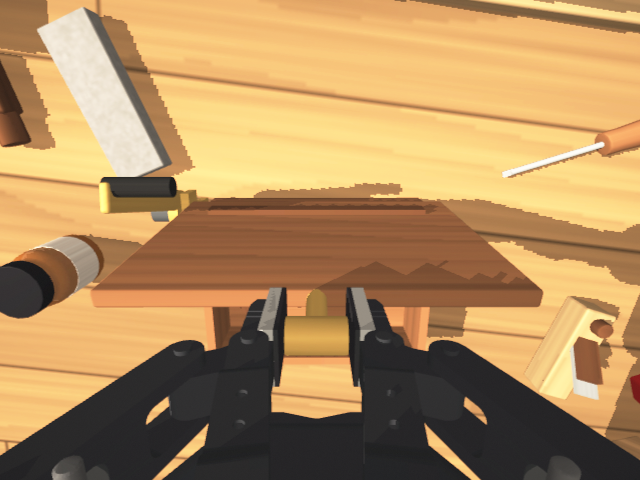

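The stop is about 0.26 rad ahead. I'll approach it more slowly from here.

>>> move_arm([
  [0.75,0,-0.02,0,0,0],
  [0.75,0,0.01,0,0,0],
  [0.75,0,0.04,0,0,0],
  [0.7,0,0.07,0,0,0],
  [0.3,0,0.04,0,0,0],
  [0.2,0,0.03,0,0,0],
  [0.2,0,0.03,0,0,0],
  [0.15,0,0.02,0,0,0],
  [0.1,0,0.01,0,0,0],
  [0.1,0,0.01,0,0,0],
])

```text
time_s: 7.35
eef_pos: [682.6, 31.8, 245.4]
ee_rot: [-0.0, 0.998, 0.062, 0.001]
force: [-1.2, 1.9, 5.4]
grip_width: 0.3
```

>>> move_arm([
  [0.1,0,0.02,0,0,0],
  [0.1,0,0.02,0,0,0],
  [0.1,0,0.02,0,0,0],
  [0,0,0,0,0,0],
  [0,0,0,0,0,0],
  [0,0,0,0,0,0],
  [0,0,0,0,0,0],
  [0,0,0,0,0,0],
  [0,0,0,0,0,0],
  [0,0,0,0,0,0],
])

```text
time_s: 8.35
eef_pos: [685.7, 32.2, 244.8]
ee_rot: [-0.0, 0.998, 0.062, 0.001]
force: [-0.1, 1.8, 6.0]
grip_width: 0.3
```

```bash
python3 - <<'E'
from st import *
s,R=st()
print(R.T@(s["eef_pos"]-[468.7,5.3,102.5]))
for n in("side","wrist"):
    im=eyes.capture(n);cv2.imwrite(f"pics/{n}4.png",im)
a=cv2.imread("pics/side4.png")[150:300,200:300];cv2.imwrite("pics/side4z.png",cv2.resize(a,None,fx=4,fy=4,interpolation=cv2.INTER_CUBIC))
E
```

```text
t 8.35 p [685.712  32.218 244.847] F [-0.105  1.814  6.007] w 25.49904326924298 
 j [-0.124  0.688  0.886  0.001  1.566  1.324] 
 toolx [0.992 0.123 0.002] z [ 0.002  0.001 -1.   ]
[ 218.939   -0.028 -141.939]
```

View pics/side4z.png

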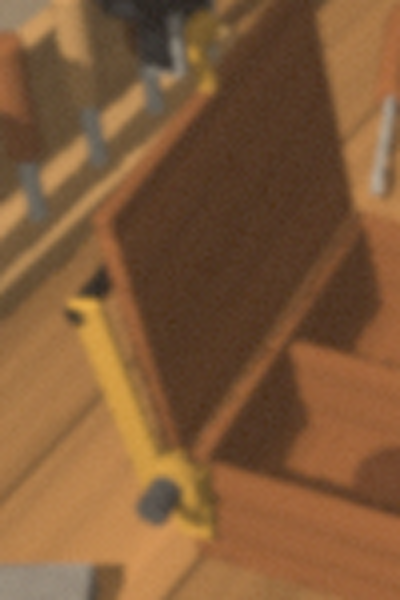

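View pics/wrist4.png

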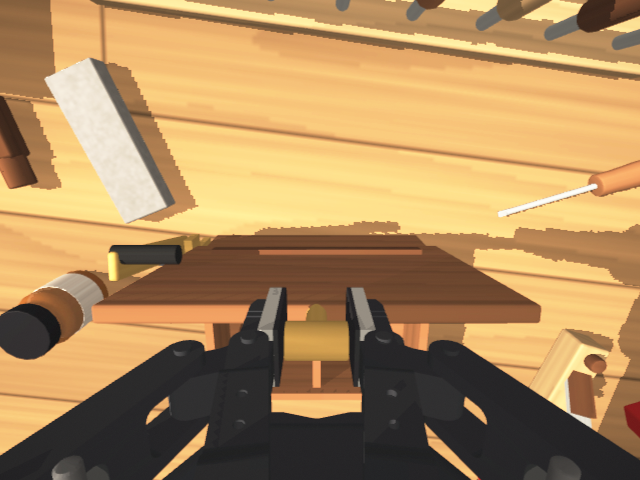

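No contact yet: Fx is about 0 and the pin is just behind the lid. I'll creep on.

>>> move_arm([
  [0.1,0,0,0,0,0],
  [0.1,0,0,0,0,0],
  [0.1,0,0.01,0,0,0],
  [0.1,0,0.01,0,0,0],
  [0,0,0,0,0,0],
  [0,0,0,0,0,0],
  [0,0,0,0,0,0],
  [0,0,0,0,0,0],
  [0,0,0,0,0,0],
  [0,0,0,0,0,0],
])

```text
time_s: 9.45
eef_pos: [689.7, 32.7, 244.1]
ee_rot: [-0.0, 0.998, 0.062, 0.0]
force: [0.0, 2.8, 4.9]
grip_width: 0.298
```

>>> move_arm([
  [0.1,0,0.01,0,0,0],
  [0.1,0,0.02,0,0,0],
  [0,0,0,0,0,0],
  [0,0,0,0,0,0],
  [0,0,0,0,0,0],
  [0,0,0,0,0,0],
  [0,0,0,0,0,0],
  [0,0,0,0,0,0],
  [0,0,0,0,0,0],
  [0,0,0,0,0,0],
])

```text
time_s: 10.45
eef_pos: [691.7, 32.9, 243.7]
ee_rot: [-0.0, 0.998, 0.062, 0.0]
force: [-0.4, 3.4, 5.0]
grip_width: 0.292
```

```bash
python3 - <<'E'
from st import *
s,R=st()
im=eyes.capture("side")
a=im[190:300,200:300];cv2.imwrite("pics/side5z.png",cv2.resize(a,None,fx=5,fy=5,interpolation=cv2.INTER_CUBIC))
E
```

```text
t 10.45 p [691.685  32.909 243.67 ] F [-0.419  3.423  5.035] w 24.825927762153274 
 j [-0.122  0.706  0.858  0.001  1.577  1.326] 
 toolx [0.992 0.123 0.001] z [ 0.001  0.001 -1.   ]
```

View pics/side5z.png

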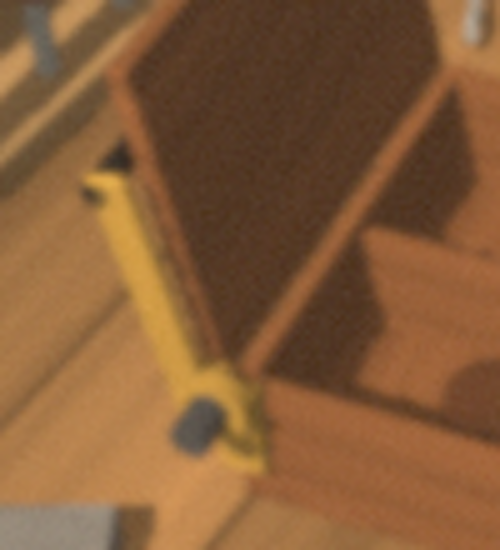

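>>> move_arm([
  [0.1,-0.03,0.01,0,0,0],
  [0.1,0,0.01,0,0,0],
  [0.1,0,0.01,0,0,0],
  [0,0,0,0,0,0],
  [0,0,0,0,0,0],
  [0,0,0,0,0,0],
  [0,0,0,0,0,0],
  [0,0,0,0,0,0],
  [0,0,0,0,0,0],
  [0,0,0,0,0,0],
])

```text
time_s: 11.5
eef_pos: [694.5, 33.3, 243.0]
ee_rot: [-0.0, 0.998, 0.062, 0.0]
force: [1.3, 4.1, 3.7]
grip_width: 0.296
```

>>> move_arm([
  [0.1,-0.05,0.01,0,0,0],
  [0.1,0,0.01,0,0,0],
  [0.05,0,0.01,0,0,0],
  [0,0,0,0,0,0],
  [0,0,0,0,0,0],
  [0,0,0,0,0,0],
  [0,0,0,0,0,0],
  [0,0,0,0,0,0],
  [0,0,0,0,0,0],
  [0,0,0,0,0,0],
])

```text
time_s: 12.5
eef_pos: [696.8, 33.7, 242.5]
ee_rot: [0.0, 0.998, 0.061, -0.0]
force: [-2.2, -1.8, -0.4]
grip_width: 0.297
```

```bash
python3 - <<'E'
from st import *
s,R=st()
im=eyes.capture("side")
a=im[150:300,200:300];cv2.imwrite("pics/side6z.png",cv2.resize(a,None,fx=4,fy=4,interpolation=cv2.INTER_CUBIC))
im=eyes.capture("wrist");cv2.imwrite("pics/w6z.png",im[200:400,60:360].repeat(2,0).repeat(2,1))
E
```

```text
t 12.5 p [696.797  33.67  242.539] F [-2.19  -1.751 -0.444] w 25.232822822253627 
 j [-0.119  0.722  0.834 -0.     1.586  1.329] 
 toolx [ 0.992  0.123 -0.001] z [-0. -0. -1.]
```

View pics/side6z.png

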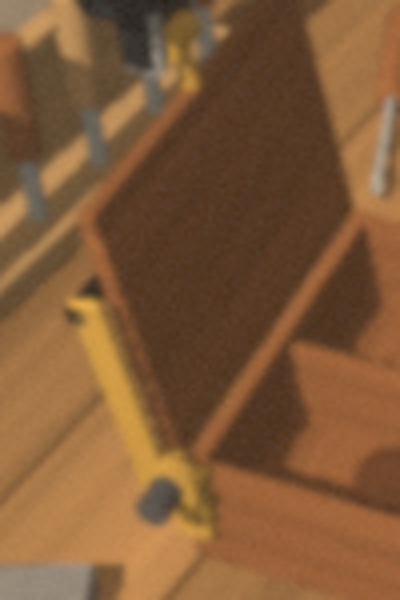

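View pics/w6z.png

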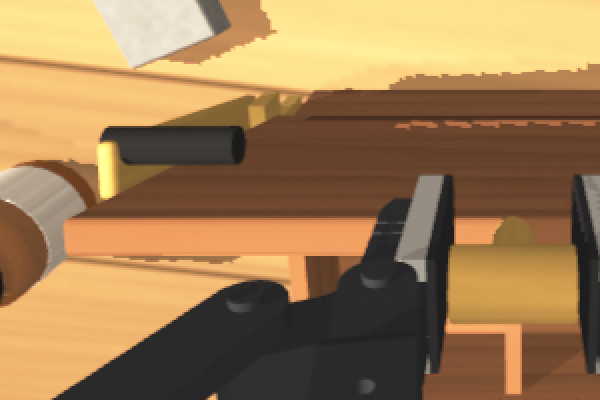

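The lid is nearly on the pin, with Fx at about -2 N. I'll creep a little more.

>>> move_arm([
  [0.1,0,0.02,0,0,0],
  [0.05,0,0.01,0,0,0],
  [0,0,0,0,0,0],
  [0,0,0,0,0,0],
  [0,0,0,0,0,0],
  [0,0,0,0,0,0],
  [0,0,0,0,0,0],
  [0,0,0,0,0,0],
  [0,0,0,0,0,0],
  [0,0,0,0,0,0],
])

```text
time_s: 13.6
eef_pos: [698.4, 33.9, 242.3]
ee_rot: [0.0, 0.998, 0.061, -0.0]
force: [-0.6, -4.8, -5.5]
grip_width: 0.296
```

>>> move_arm([
  [0.1,0,0.03,0,0,0],
  [0.05,0,0.02,0,0,0],
  [0,0,0,0,0,0],
  [0,0,0,0,0,0],
  [0,0,0,0,0,0],
  [0,0,0,0,0,0],
  [0,0,0,0,0,0],
  [0,0,0,0,0,0],
  [0,0,0,0,0,0],
  [0,0,0,0,0,0],
])

```text
time_s: 14.6
eef_pos: [699.7, 34.1, 241.9]
ee_rot: [0.0, 0.998, 0.061, -0.0]
force: [-2.5, -5.5, -4.4]
grip_width: 0.296
```

```bash
python3 - <<'E'
from st import *
for i in range(4):
    im=eyes.capture("side");s=ctrl.sense();print(s["force"],s["wrist_torque"])
st()
a=im[150:300,200:300];cv2.imwrite("pics/side7z.png",cv2.resize(a,None,fx=4,fy=4,interpolation=cv2.INTER_CUBIC))
E
```

```text
[-1.186 -5.942 -4.898] [-0.885  0.408  0.035]
[-1.624 -5.688 -4.409] [-0.834  0.408  0.048]
[-1.772 -4.794 -4.583] [-0.826  0.374  0.023]
[-2.56  -4.456 -5.473] [-0.866  0.373  0.09 ]
t 14.8 p [699.672  34.1   241.921] F [-2.56  -4.456 -5.473] w 25.232825235825736 
 j [-0.118  0.73   0.821 -0.     1.591  1.33 ] 
 toolx [ 0.992  0.123 -0.001] z [-0.001 -0.    -1.   ]
```

View pics/side7z.png

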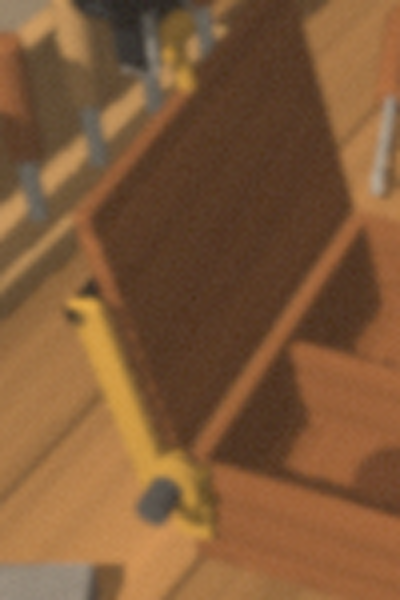

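>>> move_arm([
  [0.1,0.03,0.05,0,0,0],
  [0.05,0,0.03,0,0,0],
  [0.05,0,0.02,0,0,0],
  [0,0,0,0,0,0],
  [0,0,0,0,0,0],
  [0,0,0,0,0,0],
  [0,0,0,0,0,0],
  [0,0,0,0,0,0],
  [0,0,0,0,0,0],
  [0,0,0,0,0,0],
])

```text
time_s: 15.8
eef_pos: [700.8, 34.2, 241.6]
ee_rot: [0.0, 0.998, 0.062, -0.001]
force: [-8.3, -5.9, -0.6]
grip_width: 0.295
```

Contact: Fx jumped to -8.3 N and the arm lagged about 0.9 mm. I'll ease off slightly and hold for a second.

>>> move_arm([
  [-0.02,0.03,0,0,0,0],
  [0,0,0,0,0,0],
  [0,0,0,0,0,0],
  [0,0,0,0,0,0],
  [0,0,0,0,0,0],
  [0,0,0,0,0,0],
  [0,0,0,0,0,0],
  [0,0,0,0,0,0],
  [0,0,0,0,0,0],
  [0,0,0,0,0,0],
])

```text
time_s: 16.8
eef_pos: [700.9, 34.2, 241.6]
ee_rot: [-0.0, 0.998, 0.062, -0.001]
force: [-7.8, -3.3, -0.5]
grip_width: 0.295
```

```bash
python3 - <<'E'
from st import *
for i in range(3):
    im=eyes.capture("side");s=ctrl.sense();print(s["force"],s["wrist_torque"])
st()
a=im[150:300,200:300];cv2.imwrite("pics/side8z.png",cv2.resize(a,None,fx=4,fy=4,interpolation=cv2.INTER_CUBIC))
E
```

```text
[-8.872 -3.851  1.453] [-0.575  1.368 -0.021]
[-7.782 -3.731 -1.19 ] [-0.596  1.375  0.016]
[-6.72  -3.752 -0.154] [-0.607  1.31  -0.024]
t 16.95 p [700.859  34.187 241.627] F [-6.72  -3.752 -0.154] w 25.2606286487128 
 j [-0.118  0.735  0.814  0.     1.595  1.33 ] 
 toolx [ 0.992  0.123 -0.002] z [-0.002  0.    -1.   ]
```

View pics/side8z.png

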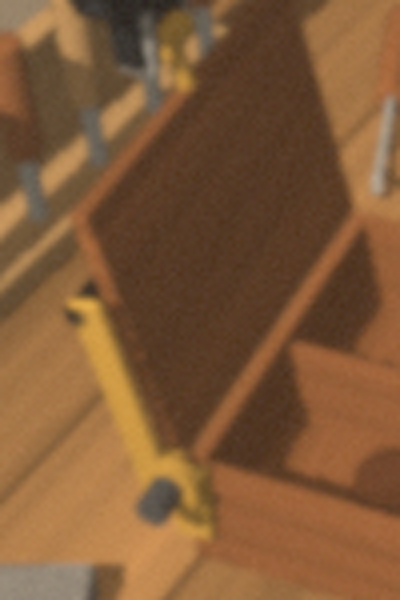

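The press has held steady at about 8 N at the handle (roughly 10 N at the pin) for over a second. Now I release and rise.

>>> move_arm([
  [0,0,0,0,0,0],
  [0,0,0,0,0,0],
  [0,0,0,0,0,0],
  [0,0,0,0,0,0],
  [0,0,0,0,0,0],
  [0,0,0,0,0,0],
  [0,0,-0.5,0,0,0],
  [0,0,-1.5,0,0,0],
  [0,0,-2,0,0,0],
  [0,0,-2,0,0,0],
], grip=5)

```text
time_s: 17.95
eef_pos: [701.6, 34.0, 302.1]
ee_rot: [-0.0, 0.998, 0.062, 0.0]
force: [0.3, -0.1, -0.2]
grip_width: 0.587
```

```bash
python3 - <<'E'
from st import *
im=eyes.capture("side");t=eyes.capture("top");w=eyes.capture("wrist")
st()
a=im[110:300,200:420];cv2.imwrite("pics/side9z.png",cv2.resize(a,None,fx=3.5,fy=3.5,interpolation=cv2.INTER_CUBIC))
cv2.imwrite("pics/w9.png",w);cv2.imwrite("pics/top9.png",t)
E
```

```text
t 18.1 p [702.024  33.903 302.061] F [ 0.021  0.73  -0.508] w 49.694383929712 
 j [-0.118  0.735  0.662  0.     1.742  1.33 ] 
 toolx [0.992 0.123 0.003] z [ 0.003 -0.    -1.   ]
```

View pics/side9z.png

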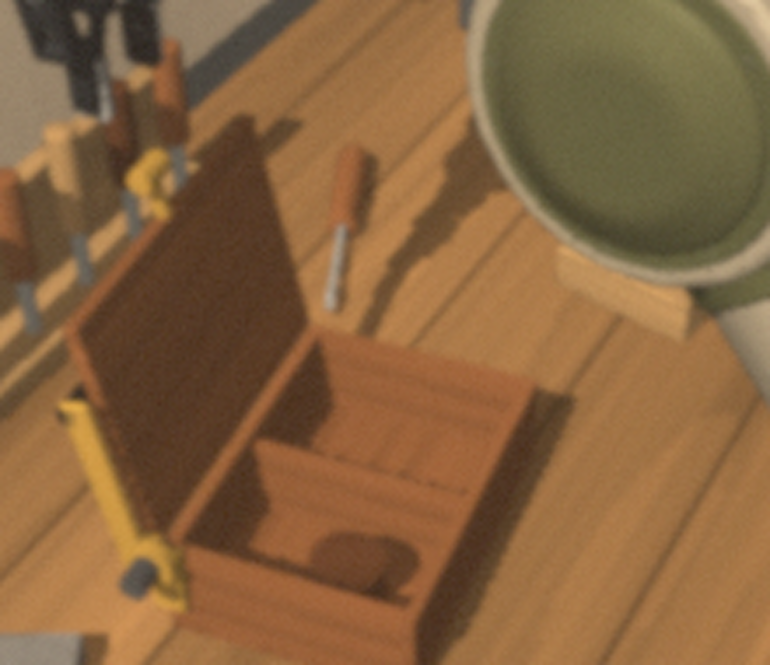

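View pics/w9.png

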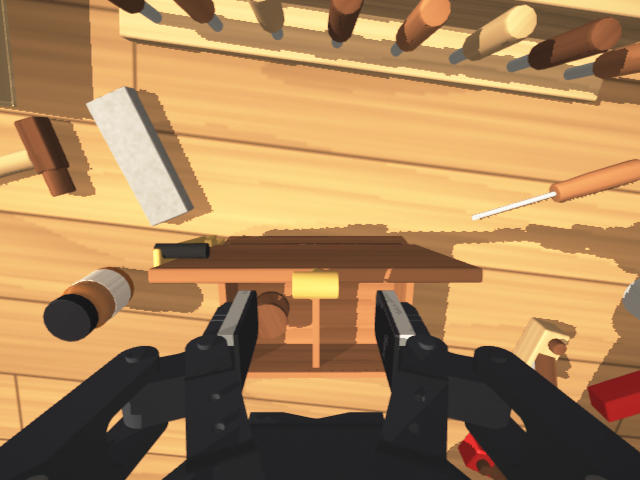

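View pics/top9.png

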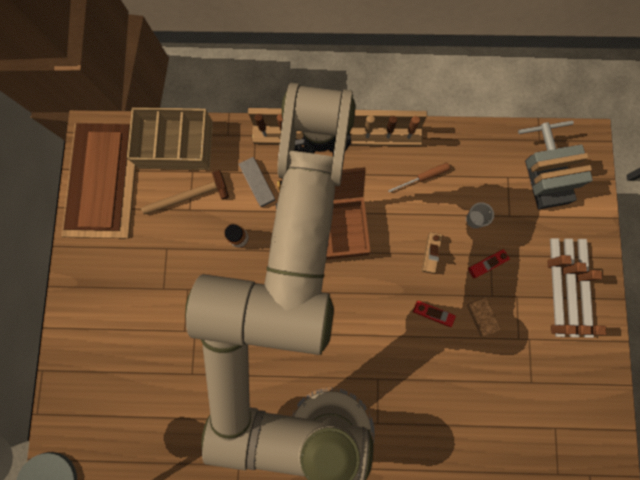

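The lid stayed against the pin: in the side view the lid edge touches the pin at (75,395). Next I go back over the box, look into the bay, then go to the plane.

>>> move_arm([
  [-2.1,0.54,0,0,0,0],
  [-2.1,0.54,0,0,0,0],
  [-2.1,0.54,0,0,0,0],
  [-2.1,0.54,0,0,0,0],
  [-2.1,0.54,0,0,0,0],
  [-2.1,0.54,0,0,0,0],
  [-2.1,0.54,0,0,0,0],
  [-2.1,0.54,0,0,0,0],
  [-2.1,0.54,0,0,0,0],
  [0,0,0,0,0,0],
], grip=6.5)

```text
time_s: 19.1
eef_pos: [518.3, -37.9, 300.3]
ee_rot: [-0.0, 0.998, 0.061, -0.001]
force: [0.4, -0.6, -0.3]
grip_width: 0.765
```

```bash
python3 - <<'E'
from st import *
s,R=st()
c=eyes.camera_params("wrist");w=eyes.capture("wrist");cv2.imwrite("pics/w10.png",w)
np.save("w10.npy",np.vstack([c["K"],np.array(c["camera_from_world"])[:3,:3],np.array(c["camera_from_world"])[:3,3]]))
M=np.array(c["camera_from_world"]);print("cam in tool",R.T@(-M[:3,:3].T@M[:3,3]-s["eef_pos"]))
E
```

```text
t 19.1 p [518.323 -37.918 300.303] F [ 0.418 -0.649 -0.283] w 65.04355388588513 
 j [-0.299  0.262  1.386 -0.     1.495  1.15 ] 
 toolx [ 0.993  0.122 -0.001] z [-0.001  0.    -1.   ]
cam in tool [  74.043   -0.215 -143.259]
```

View pics/w10.png

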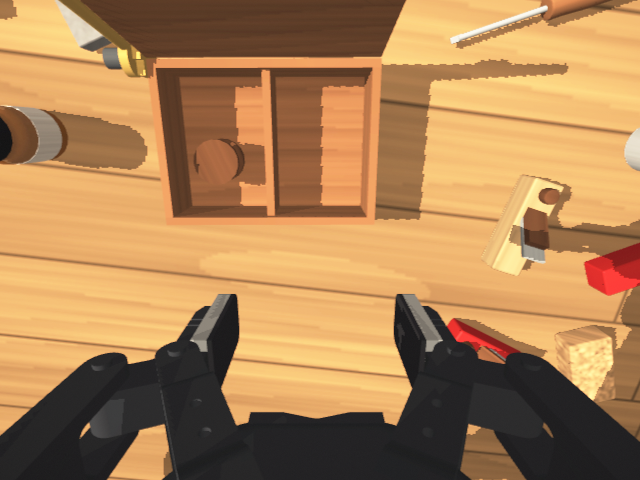

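```bash
python3 - <<'E'
import cv2
a=cv2.imread("pics/w10.png");b=a[40:235,240:400];cv2.imwrite("pics/w10z.png",cv2.resize(b,None,fx=3,fy=3,interpolation=cv2.INTER_CUBIC))
b=a[165:285,470:590];cv2.imwrite("pics/w10p.png",cv2.resize(b,None,fx=5,fy=5,interpolation=cv2.INTER_CUBIC))
E
```

```text
(no output)
```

View pics/w10z.png

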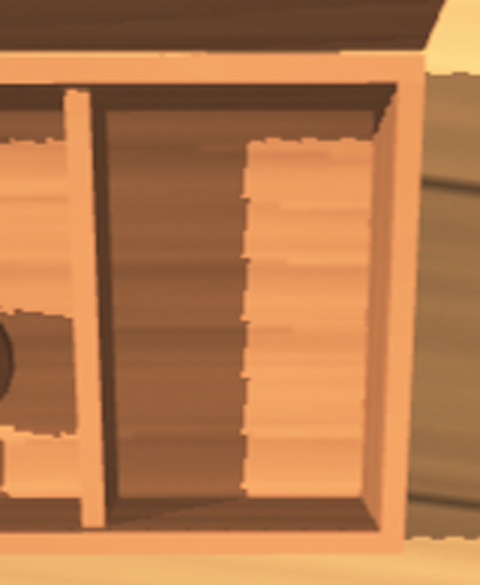

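View pics/w10p.png

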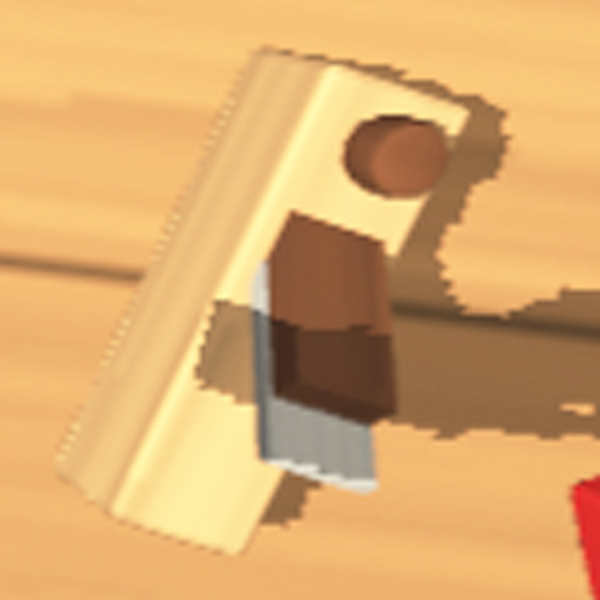

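```bash
python3 - <<'E'
from h import *
np.set_printoptions(precision=1,suppress=True)
A=np.load("w10.npy");M=np.eye(4);M[:3,:3]=A[3:6];M[:3,3]=A[6];c=dict(K=A[:3],camera_from_world=M)
Z=lambda u,v:((u+.5)/3-.5+240,(v+.5)/3-.5+40)
Q=lambda u,v:((u+.5)/5-.5+470,(v+.5)/5-.5+165)
b=[ray(c,Z(*p),70) for p in[(92,86),(396,84),(380,530),(105,528)]]
f=[ray(c,Z(*p),8) for p in[(362,496),(118,498)]]
for n,k in(("rim",b),("floorfront",f)):
    print(n,*k,np.mean(k,0))
e=lambda p,q:(np.linalg.norm((q-p)[:2]),np.arctan2((q-p)[1],(q-p)[0]))
print("front",e(b[2],b[3]),"back",e(b[1],b[0]),"right",e(b[2],b[1]),"left",e(b[3],b[0]),e(f[0],f[1]))
p=[ray(c,Q(*x),36) for x in[(330,67),(468,110),(240,553),(112,512)]]
print("plane",*p,np.mean(p,0));print("left",e(p[3],p[0]),"r",e(p[2],p[1]),"near",e(p[2],p[3]))
g=[ray(c,Q(*x),0) for x in[(262,47),(57,468)]];print("bottom",*g,e(g[1],g[0]))
E
```

```text
rim [641.7  20.9  70. ] [653.8 -73.5  70. ] [511.8 -91.7  70. ] [500.8   4.2  70. ] [577. -35.  70.]
floorfront [511.6 -92.6   8. ] [498.7   5.6   8. ] [505.1 -43.5   8. ]
front (np.float64(96.52926739226504), np.float64(1.6854045710168442)) back (np.float64(95.23237535820329), np.float64(1.6985964827408973)) right (np.float64(143.1472248204834), np.float64(0.12684353254243744)) left (np.float64(141.8809512768584), np.float64(0.11775331906523723)) (np.float64(99.00359596968497), np.float64(1.701159961888091))
plane [ 570.7 -277.5   36. ] [ 565.1 -311.    36. ] [ 454.8 -290.2   36. ] [ 461.4 -256.9   36. ] [ 513.  -283.9   36. ]
left (np.float64(111.22786991542229), np.float64(-0.18632935867596026)) r (np.float64(112.2437532671065), np.float64(-0.1858580205160271)) near (np.float64(34.03449731968625), np.float64(1.377003092689868))
bottom [ 571.5 -281.7    0. ] [ 460.  -259.7    0. ] (np.float64(113.63347984358808), np.float64(-0.19482693085190803))
```

Bay centre is about (577,-35.5) with yaw 0.122; its measured size of 143x97 mm agrees with the given one. Plane centre is about (512.5,-286) with yaw -0.187; it measures 112x34 mm against 115x36. Next I move above the plane.

>>> move_arm([
  [-0.6,4.1,0,0,0,0],
  [-0.6,4.1,0.5,0,0,0],
  [-0.6,4.1,0.5,0,0,0],
  [-0.6,4.1,1,0,0,0],
  [-0.6,4.1,1,0,0,0],
  [-0.6,4.1,1,0,0,0],
  [0,0,2,0,0,5.9],
  [0,0,2,0,0,5.9],
  [0,0,2,0,0,5.9],
  [0,0,0,0,0,0],
], grip=7)

```text
time_s: 20.15
eef_pos: [514.1, -285.2, 197.4]
ee_rot: [-0.002, 0.996, -0.093, -0.003]
force: [0.0, 0.2, -0.5]
grip_width: 0.821
```

```bash
python3 - <<'E'
from st import *
s,R=st()
c=eyes.camera_params("wrist");w=eyes.capture("wrist");cv2.imwrite("pics/w11.png",w)
np.save("w11.npy",np.vstack([c["K"],np.array(c["camera_from_world"])[:3,:3],np.array(c["camera_from_world"])[:3,3]]))
E
```

```text
t 20.15 p [ 514.066 -285.187  197.443] F [ 0.019  0.163 -0.464] w 69.77616194378292 
 j [-0.706  0.481  1.344  0.     1.323  1.051] 
 toolx [ 0.983 -0.185 -0.005] z [-0.005  0.004 -1.   ]
```

View pics/w11.png

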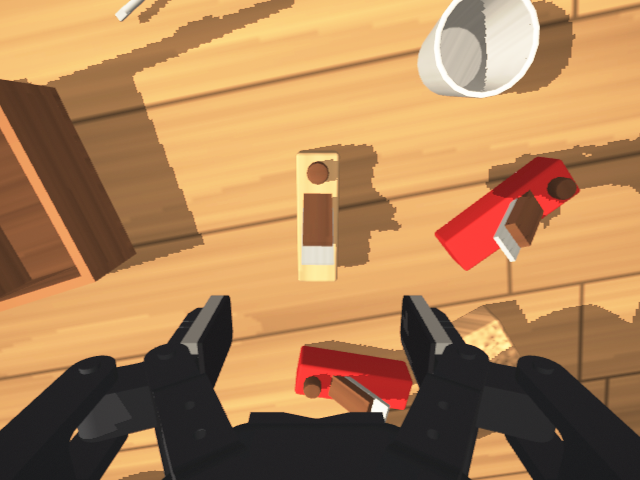

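Wrist view: the pale plane is square to the jaws, corners (297,153), (338,152), (337,281), (299,281).

```bash
python3 - <<'E'
from st import *
A=np.load("w11.npy");M=np.eye(4);M[:3,:3]=A[3:6];M[:3,3]=A[6];c=dict(K=A[:3],camera_from_world=M)
s,R=st()
p=[ray(c,x,36) for x in[(297,153),(338,152),(337,281),(299,281)]]
m=np.mean(p,0);print(*p,m,R.T@(m-s["eef_pos"]))
for n in((298.5,239),(337.5,239)): print(ray(c,n,36))
E
```

```text
t 20.2 p [ 514.644 -285.621  199.535] F [ 0.119 -0.306 -0.009] w 69.41199321681643 
 j [-0.706  0.479  1.342  0.     1.324  1.048] 
 toolx [ 0.983 -0.182 -0.003] z [-0.002  0.002 -1.   ]
[ 571.564 -279.084   36.   ] [ 566.145 -312.108   36.   ] [ 453.906 -292.043   36.   ] [ 460.253 -258.148   36.   ] [ 512.967 -285.346   36.   ] [ -1.276   0.303 163.538]
[ 499.394 -265.649   36.   ]
[ 493.095 -299.204   36.   ]
```

>>> move_arm([
  [-0.15,0,2.5,0,0,0],
  [0,0,2.5,0,0,0],
  [0,0,2.5,0,0,0],
  [0,0,2.5,0,0,0],
  [0,0,2.5,0,0,0],
  [0,0,2.5,0,0,0],
  [0,0,1.6,0,0,0],
  [0,0,1.1,0,0,0],
  [0,0,0.75,0,0,0],
  [0,0,0.4,0,0,0],
], grip=7)

```text
time_s: 21.2
eef_pos: [513.5, -286.0, 12.6]
ee_rot: [0.0, 0.996, -0.092, 0.0]
force: [0.0, -0.6, -0.1]
grip_width: 0.818
```

>>> move_arm([
  [0,0,0,0,0,0],
  [0,0,0,0,0,0],
  [0,0,0,0,0,0],
  [0,0,0,0,0,0],
  [0,0,0,0,0,0],
  [0,0,0,0,0,0],
  [0,0,0,0,0,0],
  [0,0,0,0,0,0],
  [0,0,0,0,0,0],
  [0,0,0,0,0,0],
], grip=2.5, newtons=40)

```text
time_s: 22.2
eef_pos: [513.6, -286.2, 13.4]
ee_rot: [0.0, 0.996, -0.093, 0.001]
force: [-0.9, 0.5, 6.2]
grip_width: 0.415
```

```bash
python3 - <<'E'
from st import *
s,R=st()
w=eyes.capture("wrist");cv2.imwrite("pics/w12.png",w)
E
```

```text
t 22.2 p [ 513.574 -286.188   13.391] F [-0.851  0.451  6.214] w 35.303237474975916 
 j [-0.708  0.695  1.519  0.     0.926  1.049] 
 toolx [ 0.983 -0.185  0.001] z [ 0.001 -0.001 -1.   ]
```

View pics/w12.png

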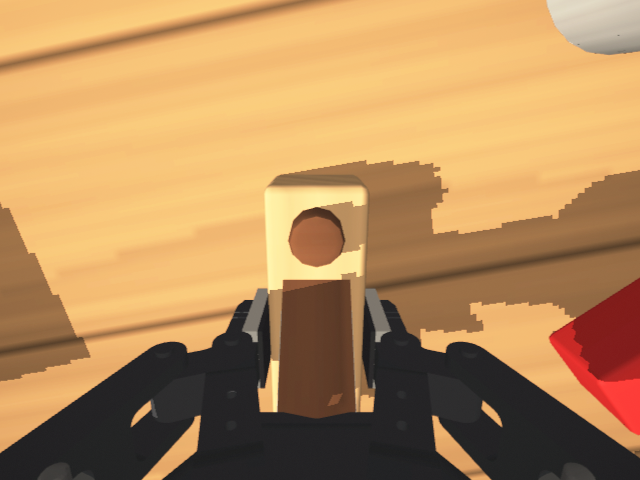

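Grip is good: 35.3 mm wide and centred. Now I lift and turn back.

>>> move_arm([
  [0,0,-0.3,0,0,0],
  [0,0,-0.7,0,0,0],
  [0,0,-1.5,0,0,0],
  [0,0,-2.5,0,0,0],
  [0,0,-2.5,0,0,0],
  [0,0,-2.5,0,0,0],
  [0,0,-2.0,0,0,0],
  [0,0,0,0,0,-5.9],
  [0,0,0,0,0,-5.9],
  [0,0,0,0,0,-5.9],
])

```text
time_s: 23.25
eef_pos: [513.1, -285.8, 133.7]
ee_rot: [0.0, 0.998, 0.064, 0.0]
force: [-0.2, -0.2, -1.4]
grip_width: 0.414
```

>>> move_arm([
  [1.04,-2.68,0,0,0,0],
  [1.04,-2.68,0,0,0,0],
  [1.04,-2.68,0,0,0,0],
  [1.04,-2.68,0,0,0,0],
  [1.04,-2.68,0,0,0,0],
  [1.04,-2.68,0,0,0,0],
  [1.04,-2.68,0,0,0,0],
  [1.04,-2.68,0,0,0,0],
  [1.04,-2.68,0,0,0,0],
  [0,0,0,0,0,0],
])

```text
time_s: 24.25
eef_pos: [576.7, -32.0, 133.5]
ee_rot: [-0.0, 0.998, 0.063, 0.0]
force: [-0.5, 0.4, -1.9]
grip_width: 0.414
```

```bash
python3 - <<'E'
from st import *
s,R=st()
print("to target",R.T@(np.array([577,-35.5,0])-s["eef_pos"]))
for n in("side","top"):
    w=eyes.capture(n);cv2.imwrite(f"pics/{n}13.png",w)
    if n=="side": cv2.imwrite("pics/side13z.png",cv2.resize(w[110:300,200:420],None,fx=3.5,fy=3.5,interpolation=cv2.INTER_CUBIC))
w=eyes.capture("wrist");cv2.imwrite("pics/w13.png",w)
E
```

```text
t 24.25 p [576.737 -31.985 133.53 ] F [-0.469  0.396 -1.875] w 35.222831134683666 
 j [-0.258  0.516  1.465  0.001  1.16   1.185] 
 toolx [0.992 0.126 0.001] z [ 0.001  0.001 -1.   ]
to target [ -0.31    3.573 133.528]
```

View pics/side13z.png

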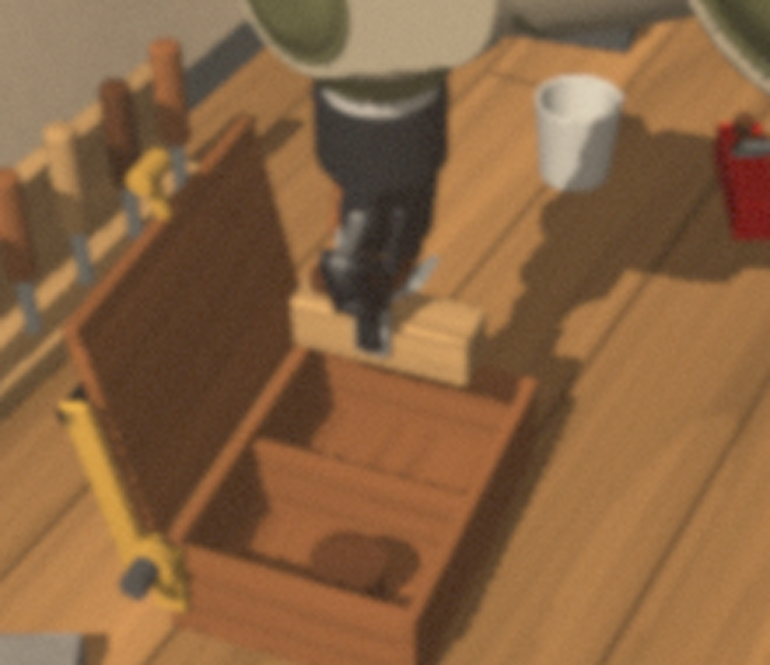

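View pics/w13.png

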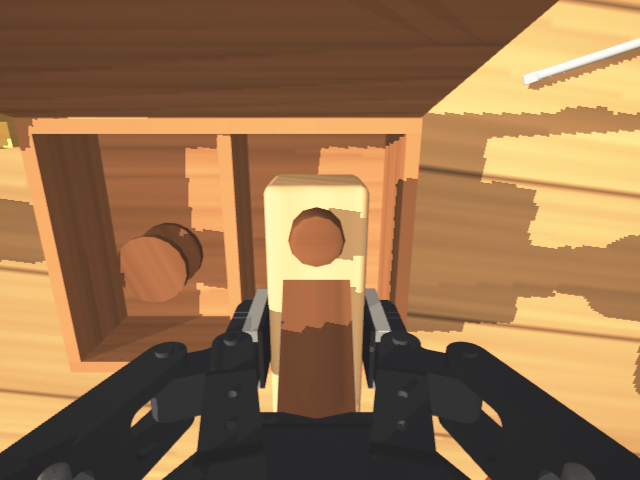

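Wrist view: the plane hangs over the bay, with the divider's right edge at (247,134) and the bay's right inner edge at (405,134).

```bash
python3 - <<'E'
from st import *
s,R=st()
c=eyes.camera_params("wrist")
for a,b in(((247,134),(405,134)),((246,200),(404.5,180))):
    A=ray(c,a,70);B=ray(c,b,70);print(R.T@(A-s["eef_pos"]),R.T@(B-s["eef_pos"]))
cv2.imwrite("pics/w13z.png",cv2.resize(cv2.imread("pics/w13.png")[100:340,210:450],None,fx=2.5,fy=2.5,interpolation=cv2.INTER_CUBIC))
E
```

```text
t 24.4 p [576.304 -35.346 133.089] F [ 0.188  0.718 -2.427] w 35.119761038594376 
 j [-0.264  0.516  1.466 -0.     1.159  1.184] 
 toolx [0.992 0.123 0.   ] z [ 0. -0. -1.]
[ 72.177 -37.926  63.096] [72.159 48.266 63.132]
[ 35.775 -40.492  63.083] [47.184 49.733 63.125]
```

View pics/w13z.png

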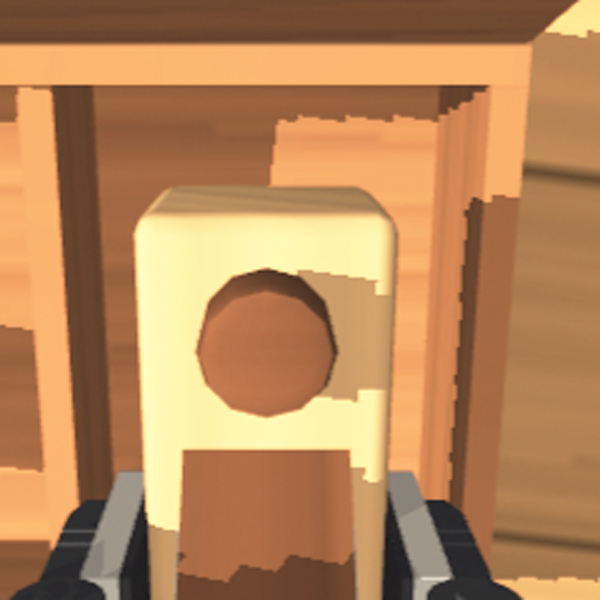

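>>> move_arm([
  [0,0.1,1,0,0,0],
  [0,0,1.5,0,0,0],
  [0,0,1.7,0,0,0],
  [0,0,1.7,0,0,0],
  [0,0,1.7,0,0,0],
  [0,0,1.4,0,0,0],
  [0,0,0.9,0,0,0],
  [0,0,0.5,0,0,0],
  [0,0,0.3,0,0,0],
  [0,0,0.1,0,0,0],
])

```text
time_s: 25.4
eef_pos: [576.7, -36.0, 24.6]
ee_rot: [0.0, 0.998, 0.062, 0.0]
force: [0.0, 0.2, -1.8]
grip_width: 0.418
```

>>> move_arm([
  [0,0,0.05,0,0,0],
  [0,0,0.05,0,0,0],
  [0,0,0.05,0,0,0],
  [0,0,0.05,0,0,0],
  [0,0,0.05,0,0,0],
  [0,0,0,0,0,0],
  [0,0,0,0,0,0],
  [0,0,0,0,0,0],
  [0,0,0,0,0,0],
  [0,0,0,0,0,0],
])

```text
time_s: 26.4
eef_pos: [576.7, -36.0, 22.3]
ee_rot: [0.0, 0.998, 0.062, 0.0]
force: [-1.2, 0.1, 5.7]
grip_width: 0.409
```

The plane is down: Fz went from -1.8 to +5.7 N at the expected height. I'll release with a narrow opening so the fingers clear the bay walls.

>>> move_arm([
  [0,0,-0.04,0,0,0],
  [0,0,0,0,0,0],
  [0,0,0,0,0,0],
  [0,0,0,0,0,0],
  [0,0,0,0,0,0],
  [0,0,0,0,0,0],
  [0,0,0,0,0,0],
  [0,0,0,0,0,0],
  [0,0,0,0,0,0],
  [0,0,0,0,0,0],
], grip=5.2)

```text
time_s: 27.4
eef_pos: [576.3, -33.4, 22.7]
ee_rot: [-0.002, 0.998, 0.062, -0.0]
force: [-2.5, 15.3, 9.0]
grip_width: 0.608
```

>>> move_arm([
  [0,0,-0.3,0,0,0],
  [0,0,-0.8,0,0,0],
  [0,0,-1.5,0,0,0],
  [0,0,-2.5,0,0,0],
  [0,0,-2.5,0,0,0],
  [0,0,-2.5,0,0,0],
  [0,0,-3,0,0,0],
  [0,0,-4,0,0,0],
  [-2,0,-4,0,0,0],
  [-3,0,-4,0,0,0],
])

```text
time_s: 28.4
eef_pos: [526.4, -42.3, 274.8]
ee_rot: [0.0, 0.998, 0.062, -0.0]
force: [0.2, -0.3, 0.5]
grip_width: 0.608
```

>>> move_arm([
  [-3.5,0,0,0,0,0],
  [-3.5,0,0,0,0,0],
  [0,0,0,0,0,0],
  [0,0,0,0,0,0],
  [0,0,0,0,0,0],
  [0,0,0,0,0,0],
  [0,0,0,0,0,0],
  [0,0,0,0,0,0],
  [0,0,0,0,0,0],
  [0,0,0,0,0,0],
])

```text
time_s: 29.4
eef_pos: [457.5, -50.7, 273.4]
ee_rot: [-0.0, 0.998, 0.062, -0.0]
force: [0.1, 0.0, -0.4]
grip_width: 0.608
```

```bash
python3 - <<'E'
from st import *
s,R=st()
c=eyes.camera_params("wrist");w=eyes.capture("wrist");cv2.imwrite("pics/w14.png",w)
np.save("w14.npy",np.vstack([c["K"],np.array(c["camera_from_world"])[:3,:3],np.array(c["camera_from_world"])[:3,3]]))
w=eyes.capture("side");cv2.imwrite("pics/side14z.png",cv2.resize(w[110:300,200:420],None,fx=3.5,fy=3.5,interpolation=cv2.INTER_CUBIC))
E
```

```text
t 29.4 p [457.481 -50.659 273.361] F [ 0.108  0.003 -0.38 ] w 51.71250306147837 
 j [-0.366  0.139  1.606  0.     1.397  1.082] 
 toolx [ 0.992  0.123 -0.   ] z [-0.  0. -1.]
```

View pics/w14.png

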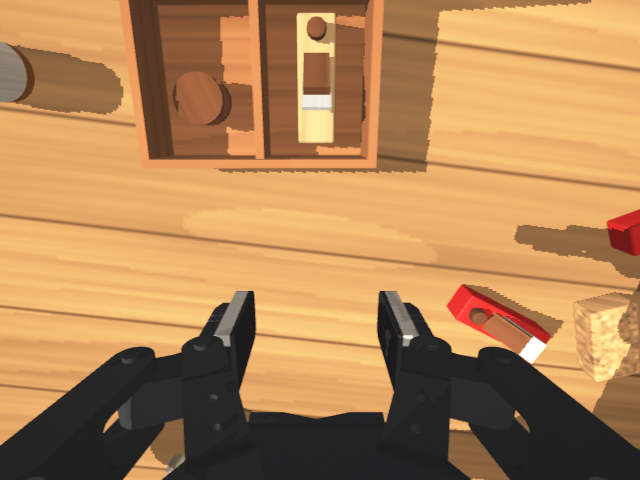

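View pics/side14z.png

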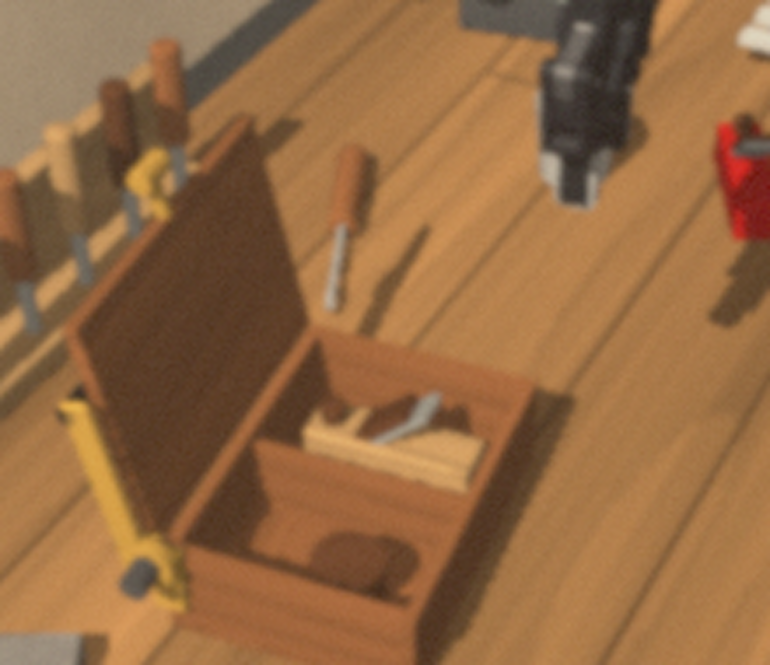

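The plane sits upright in the bay and the lid is still on its pin. The release showed a 15 N side force, so a finger probably touched the bay wall; I'll check how well the plane is centred.

```bash
python3 - <<'E'
import cv2
a=cv2.imread("pics/w14.png")[0:180,240:390];cv2.imwrite("pics/w14z.png",cv2.resize(a,None,fx=3.3,fy=3.3,interpolation=cv2.INTER_CUBIC))
E
```

```text
(no output)
```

View pics/w14z.png

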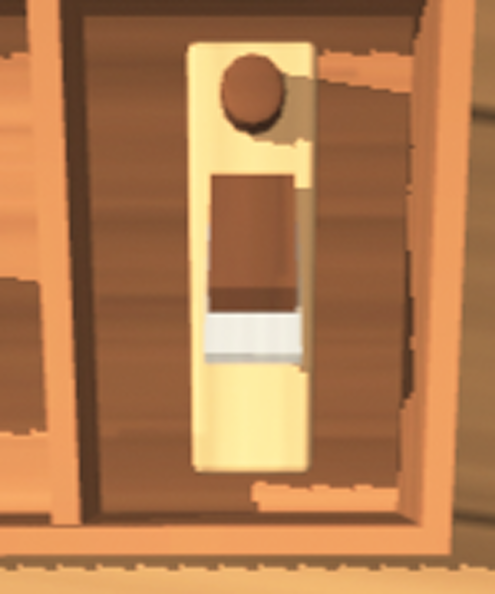

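```bash
python3 - <<'E'
from h import *
np.set_printoptions(precision=1,suppress=True)
A=np.load("w14.npy");M=np.eye(4);M[:3,:3]=A[3:6];M[:3,3]=A[6];c=dict(K=A[:3],camera_from_world=M)
Z=lambda u,v:((u+.5)/3.3-.5+240,(v+.5)/3.3-.5)
p=[ray(c,Z(*x),44) for x in[(188,44),(315,44),(310,471),(193,469)]];m=np.mean(p,0);print("plane",m,*p)
e=lambda p,q:(np.linalg.norm((q-p)[:2]),np.arctan2((q-p)[1],(q-p)[0]))
print(e(p[3],p[0]),e(p[2],p[1]))
f=[ray(c,Z(*x),8) for x in[(101,512),(399,511)]];fm=np.mean(f,0);print("floor front",f,fm, e(f[1],f[0]))
r=[ray(c,Z(*x),70) for x in[(80,522),(422,522)]];rm=np.mean(r,0);print("rim front",r,rm,e(r[1],r[0]))
ax=np.array([np.cos(.122),np.sin(.122)]);ay=np.array([-ax[1],ax[0]])
for q in(fm,rm):
    d=(m-q)[:2];print("plane ahead of front wall",d@ax,"(want 72) lateral",d@ay)
E
```

```text
plane [575.7 -35.5  44. ] [629.4 -11.4  44. ] [633.7 -45.8  44. ] [521.7 -59.9  44. ] [518.  -24.9  44. ]
(np.float64(112.22995674664676), np.float64(0.12114550977643798)) (np.float64(112.8062190663358), np.float64(0.12489359412555759))
floor front [array([499.2,   5.5,   8. ]), array([511.7, -92.8,   8. ])] [505.5 -43.6   8. ] (np.float64(99.07910494296112), np.float64(1.6972127276103022))
rim front [array([500.6,   4.1,  70. ]), array([512.4, -91.9,  70. ])] [506.5 -43.9  70. ] (np.float64(96.69027198262548), np.float64(1.6939415068254113))
plane ahead of front wall 70.67078296939262 (want 72) lateral -0.4681946333067518
plane ahead of front wall 69.68896822131373 (want 72) lateral -0.05552649582465238
```

The plane is within about 2 mm of the bay centre and parallel to it. The lid corner is at side pixel (220,204), the same as while pressed. The arm is clear, so I hand the job in.

```bash
python3 -c "
from rig import order
print(order.finish_job())"
```

```text
the job is handed in; nothing more can be done
None
```

The lid is back against its stop pin and the hand plane stands sole down, lying along the bay, in the middle of the empty bay. I handed the job in at about 29.5 s of the 72 s allowed; no verdict was reported.

- **Lid:** I swung it back by its handle and crept the last part until it met the pin, at about 1.8 rad. I held it there for a little over a second at about 8 N at the handle, roughly 10 N on the pin. After release and at the end, the lid corner was at the same side-camera pixel as while pressed.
- **Plane:** It touched down with a force change of about 7.5 N. My last check puts it about 1–2 mm short of the bay centre lengthways, less than 1 mm off across, and parallel to the bay within 0.01 rad.
- **Not quite clean:** When the fingers opened in the bay, the wrist showed about 15 N sideways, so a finger probably touched the bay wall. That is below the 40 N limit, and the plane stayed centred.
- **Measurement that disagreed:** The stop came about 0.04 rad later than my first camera estimate of 1.77 rad, so I found it by contact force instead.
- **Other objects:** I touched nothing else knowingly. I did not check every bystander after the last move.

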